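Hold a guide rail against the bed's shoulder for screwing down

TASK

Swing the dial-gauge arm away from over the aluminium bed, round towards the robot until the gauge hangs clear of the black fixture plate. Then take the long guide rail, lay it flat on the bed with its end up to the end stop, and press it flush against the bed's long shoulder with a steady sideways push of about 10 N (not under 5, not over 20). Finish while still holding it pressed there, so that a colleague can put the screws in; leave the other things on the bench where they are.

Things in the scene. Friction and masses are not known exactly. Their poses are not given: they have to be found in the camera images.
- fixture: Black steel fixture plate, fixed, 200 (its x) by 400 mm (y), 12 thick; origin: centre of its underside, x away from the robot (yaw within 15 degrees). On it an aluminium bed, 250 mm along y, x -40 to +45 mm; its flat seat, 32 mm above the bench, carries end stop and shoulder. In front of it two strap clamps (35 mm high), behind at x +82 a carrying handle 50 mm high, at y +172 the gauge post.
- shoulder: Rigid machined ledge of the bed, 250 mm long (y), 16 deep, only 8 high above the seat: a finger gripping the upper part of the rail passes over it. Origin on its face towards the robot, at seat height, mid-length; x points into it (the way to push), y along it, z up. The rail is home with its origin at x -11.5 mm, y 0 (end at the end stop), z 0, its y along this y.
- stop_face (a point): Middle of the foot of the end stop's face, at seat height. The end stop is a steel block on the seat at the bed's -y end, 22 mm wide (x), 12 mm long (y), 14 mm high; this face looks along +y of the fixture, and the rail's end comes up to it.
- rail: The long steel guide rail, loose on the bench, 220 mm long (its y), 23 mm wide (x), 22 mm high, 0.6 to 0.75 kg, four screw holes in its top; both ends and both sides are alike. Origin at the centre of its underside, z up. Rail, seat and shoulder are oiled and slide on one another (friction about 0.2).
- gauge_arm (a joint): Swing angle (rad) of the gauge arm about its upright post: 0 = arm along the fixture's -y, gauge over the seat; grows as it swings towards the robot (clockwise from above); 1.57 = along the fixture's -x; stop at 1.75. Starts at 0 to 0.25. The gauge is clear of the plate beyond 1.0. A stiff hinge that stays where it is left; about 2 N at the tube moves it.
- gauge_tube (a point): Point on the axis of the arm's steel tube, 85 mm from the hinge axis, a good place to push or pinch. The tube is 14 mm thick, level, 118 mm above the bench, bare from 16 mm to 140 mm from the hinge axis, free space on both sides and above.
- gauge_hinge (a point): The hinge axis (upright), at tube height. The hub is 32 mm thick with a knob on top reaching 34 mm above the tube's axis.
- gauge_dial (a point): Centre of the dial gauge at the arm's end, 150 mm from the hinge axis: a round case 58 mm across and 16 mm thick; its stem and plunger hang down to 72 mm below this point, 10 mm over the seat (19 mm to the side of the tube's axis).
- offcut: Bystander: short offcut of the same rail, 100 mm long, origin at the centre of its underside.
- carriage: Bystander: a rail carriage block, 48 by 84 by 36 mm, origin at the centre of its underside.
- screwdriver: Bystander: screwdriver with black handle, 220 mm long.
- oil_bottle: Bystander: white oil bottle, 48 mm across, 130 mm high.
- caliper: Bystander: digital caliper, 230 mm long, lying flat.
- mallet: Bystander: mallet with wooden handle, 260 mm long.
There are look-alikes about, which are no part of the job. What is shaped like the rail but orange is not meant.

How it is judged:
By the outcome, as a careful person would: the job done as asked, in the order asked, and still so for the second after the job is handed in, while the arm keeps its last pose, push and grip.
It also fails if it takes over 72 s, if anything falls off the work surface, if the arm or the gripper's body presses on something with over 40 N, if the wrist force passes 120 N, or if a joint passes its speed limit or range.

ROBOT

A 6-joint arm with a two-finger parallel gripper is mounted at the origin on the work surface. World frame = base frame: x ahead of the robot, y to its left, z up, the work surface at z = 0. Lengths are in mm, angles in rad, forces in N, time in s.
With the tool pointing down it reaches from about 325 to 850 mm from the base axis. Payload 4.4 kg.
Tool frame: the origin (TCP) lies midway between the tips of the shut fingers; the grasp point (between the pads) lies 19 mm behind it (env.pinch_z is the distance from the TCP to the grasp point, in mm); z points along the fingers, y is the line along which they close (so a half turn about z gives the same grasp; the last joint's range is limited). The gripper opens to 94 mm and grips with 3 to 60 N. Pads are 16 mm wide; open, the fingers measure 119 mm over their backs; the gripper's body (75 mm by 177 mm) begins 78 mm behind the grasp point.
Start: joints at [-1.28, 0.207, 1.542, -0, 1.393, -0.15], TCP at [245.84, -519.798, 205.447] pointing down, gripper open.
Joint ranges: [-2.73, 2.73], [-0.86, 2.22], [0.23, 2.46], [-1.11, 4.25], [0.08, 2.63], [-2.82, 2.82]. Speed limits (rad/s): [2.79, 2.79, 3.14, 3.14, 3.14, 3.14].

INTERFACE

Orientations are given as a unit quaternion [w, x, y, z].
In Python, from bench import env, cams gives the robot as it stands.
- The arm moves only by the tool play_rows, never from a script. Its argument "targets" is text: rows parted by semicolons, each of 5 numbers parted by spaces: the shift along the tool's x, y, z in units of 0.25 m (1.0 is 0.25 m), then the turn about the tool's z in units of 90 degrees (1.0 is 90 degrees), then the opening, from -1 (shut) to 1 (fully open). A call has 1 to 20 rows; each row is the pose to reach, as a shift and turn from the pose commanded when the call began, along the tool's axes at that moment; what a row does not reach only later rows make up. A row lasts 1/12 s, in which the tool goes at most 41.7 mm and 7.16 degrees, less where a joint would pass 70% of its speed; a pose out of reach is approached as far as the arm can. A call with a number of a shift or a turn outside -1 to 1 is refused whole. A call with a gripper value outside its range is refused whole. The fingers move at their own pace and stop on an object; "squeeze" is the grip in N (left out, the last holds). Time passes only in rows, so rows that repeat a pose let the fingers close. It gives the time, the measured TCP pose, the force, the opening and the grip force at its end, in the units of the state.
- env.sense(): the state, without advancing time (a new reading comes with each control period).
- cams.get_image(name): name is "scene" or "top" or "wrist"; returns the picture (400x640x3 uint8, red, green, blue); there is no depth.
- cams.get_calibration(name): a dict with "fx", "fy", "cx", "cy" (pixels), "distortion" ([k1, k2, p1, p2, k3] as OpenCV has them; the pictures are not rectified), "T" (4x4, takes a point from camera to world coordinates). Camera axes: x right, y down, z forward; pixel columns grow to the right and rows downward; lengths in mm; the calibration is good to about 2 mm. A picture is of the moment at which its call begins: read the wrist's pose just before it. get_calibration takes no time and is no camera call; for the wrist camera it gives the pose at the moment of the call.
- env.job_done(): hands the job in; it is judged then, once.
The state is a dict: "clock": time; "joint_positions": joint angles; "qd": joint speeds; "effort": joint torques, N m; "tool_pos": TCP position; "tcp_rot": TCP orientation; "ft_force": force on the tool from outside, world axes, zero at the start; "wrist_torque": the same for the moment, N m; "finger_gap": opening from 0.0 (shut) to 1.0 (fully open); "grip_force": force on a finger pad.
Only numpy, scipy, OpenCV 4.12 (cv2) and the standard library are available. Lean on these libraries where they do the work, as an engineer would, in place of code of your own. Each camera call takes 0.05 s, during which the arm holds its last target. There are 200 camera calls.

## Working session

There is one attempt and no reset: what is moved stays moved. The work goes in short steps, Python scripts to look and compute and a tool call to move; the robot and the scene stay as the last step left them, time stands still between calls to the robot, and variables do not carry over. Pictures are saved under pics/ and viewed, at most 13 in all, crops included, and the job is handed in when it is done.

Besides the shell and the picture viewer there is one more tool, called by a JSON object that holds its "method" and its "body". play_rows: Moves the arm, as the interface text tells. Shifts and turns lie within -1 to 1; 1 stands for 0.25 m of shift or 90 degrees of turn. Its arguments: {"type":"object","properties":{"targets":{"type":"string"},"squeeze":{"type":"number"}},"required":["targets"]}

```bash
ls; mkdir -p pics
python3 - <<'E'
from bench import env,cams
import cv2,numpy as np
s=env.sense();print({k:np.round(v,3) for k,v in s.items()}, env.pinch_z)
for n in("scene","top"):
    cv2.imwrite(f"pics/{n}0.png",cams.get_image(n)[:,:,::-1]); c=cams.get_calibration(n);print(n,{k:np.round(v,3).tolist() for k,v in c.items()})
E
```

```text
pics
{'clock': np.float64(0.0), 'joint_positions': array([-1.28 ,  0.207,  1.543, -0.   ,  1.394, -0.15 ]), 'qd': array([0.   , 0.001, 0.001, 0.   , 0.   , 0.   ]), 'effort': array([-0.0000e+00, -3.7089e+01, -2.8141e+01,  7.0000e-02,  3.6000e-02,
       -0.0000e+00]), 'tool_pos': array([ 245.602, -519.022,  204.31 ]), 'tcp_rot': array([-0.001,  0.976,  0.219, -0.   ]), 'ft_force': array([ 0.804,  0.632, -0.306]), 'wrist_torque': array([ 0.027, -0.03 ,  0.016]), 'grip_force': np.float64(0.0), 'finger_gap': np.float64(1.0)} 18.8
scene {'fx': 454.488, 'fy': 454.488, 'cx': 321.722, 'cy': 200.123, 'distortion': [-0.099, 0.0, 0.0, 0.0, 0.0], 'T': [[0.289, 0.744, -0.602, 1307.239], [0.957, -0.222, 0.186, -240.047], [0.005, -0.63, -0.776, 1165.927], [0.0, 0.0, 0.0, 1.0]]}
top {'fx': 369.144, 'fy': 369.144, 'cx': 315.399, 'cy': 204.102, 'distortion': [-0.082, 0.0, 0.0, 0.0, 0.0], 'T': [[0.02, -0.997, 0.071, 392.458], [-1.0, -0.02, -0.003, 16.911], [0.004, -0.071, -0.997, 1349.437], [0.0, 0.0, 0.0, 1.0]]}
```

View pics/scene0.png

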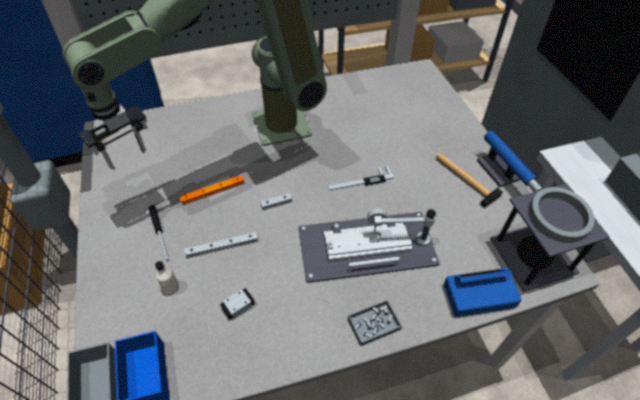

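View pics/top0.png

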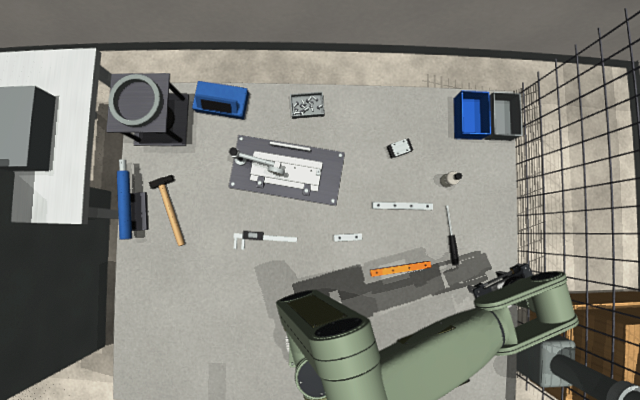

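The scene view shows the grey rail at about (221,245) and the fixture at (370,247), with the gauge arm over its bed. In the top view the fixture plate is at about (287,170), the hinge at (235,152), the dial at (280,168) and the grey rail from (372,205) to (433,207). I'll enlarge the top view next.

```bash
cat > h.py <<'E'
import cv2,numpy as np
from bench import env,cams
def ray(c,uv):
    K=np.array([[c['fx'],0,c['cx']],[0,c['fy'],c['cy']],[0,0,1.]])
    p=cv2.undistortPoints(np.array(uv,float).reshape(-1,1,2),K,np.array(c['distortion'],float))[:,0]
    T=np.array(c['T']);return T[:3,3],np.c_[p,np.ones(len(p))]@T[:3,:3].T
def atz(c,uv,z):
    o,d=ray(c,uv);return o+d*((z-o[2])/d[:,2])[:,None]
def proj(c,P):
    K=np.array([[c['fx'],0,c['cx']],[0,c['fy'],c['cy']],[0,0,1.]])
    Ti=np.linalg.inv(np.array(c['T']))
    return cv2.projectPoints(np.array(P,float).reshape(-1,1,3),cv2.Rodrigues(Ti[:3,:3])[0],Ti[:3,3],K,np.array(c['distortion'],float))[0][:,0]
E
python3 - <<'E'
import cv2,numpy as np
i=cv2.imread("pics/top0.png")
f=lambda a:cv2.resize(a,None,fx=6,fy=6,interpolation=cv2.INTER_CUBIC)
cv2.imwrite("pics/crop1.png",np.vstack([f(i[130:210,220:350]),f(i[196:216,340:470])]))
E
```

```text
(no output)
```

View pics/crop1.png

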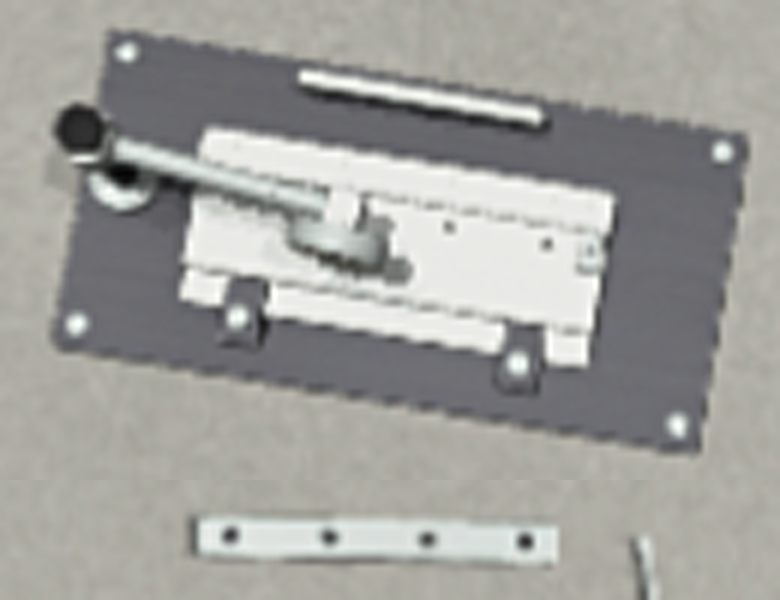

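Run:
```python
from h import *
c=cams.get_calibration("top");np.set_printoptions(suppress=True,precision=1)
def g(l,ox,oy,z):return atz(c,(np.array(l,float)+.5)/6-.5+[ox,oy],z)[:,:2]
F=g([(110,30),(748,133),(700,455),(53,347)],220,130,12)
print(F,F.mean(0),np.linalg.norm(F-np.roll(F,1,0),axis=1))
y=(F[0]+F[3]-F[1]-F[2]);y/=np.linalg.norm(y);x=(F[0]+F[1]-F[2]-F[3]);x/=np.linalg.norm(x)
print("yaw",np.arctan2(-y[0],y[1]),np.arctan2(x[1],x[0]))
yaw=(np.arctan2(-y[0],y[1])+np.arctan2(x[1],x[0]))/2
X=np.array([np.cos(yaw),np.sin(yaw)]);Y=np.array([-X[1],X[0]])
o=F.mean(0)
R=g([(198,34),(556,44),(556,86),(198,77)],340,196,22)
d=R[0]+R[3]-R[1]-R[2];print("rail",R.mean(0),"yaw",np.arctan2(-d[0],d[1]),np.linalg.norm(d)/2)
def fx(p):return np.c_[(p-o)@X,(p-o)@Y]
print("hinge/knob",g([(80,128)],220,130,152),fx(g([(80,128)],220,130,152)))
print("tube",g([(118,150),(320,204)],220,130,118),fx(g([(118,150),(320,204)],220,130,118)))
print("shoulder front edge",fx(g([(200,180),(607,237)],220,130,40)),"stop block +y edge",fx(g([(577,252)],220,130,46)))
print("seat ends", fx(g([(187,268),(588,335)],220,130,32)),"bed back",fx(g([(208,128),(614,195)],220,130,40)))
w=cams.get_calibration("wrist");print(np.round(w['T'],2),w['fx'],env.sense()['tool_pos'])
```

```text
[[740.3 304.9]
 [683.2 -89.3]
 [484.7 -62.8]
 [542.9 332.3]] [612.8 121.3] [199.4 398.4 200.2 399.4]
yaw -0.14499477907450697 -0.13518481403242527
rail [ 488.1 -303. ] yaw -0.006569357737922671 218.60330570162162
hinge/knob [[648.6 289.2]] [[ 12.  171.3]]
tube [[643.6 274.8]
 [614.7 159.4]] [[  9.1 156.3]
 [ -3.4  38. ]]
shoulder front edge [[  12.3  122.6]
 [  16.9 -123.7]] stop block +y edge [[   4.1 -107.6]]
seat ends [[ -40.4  122.6]
 [ -42.2 -121.8]] bed back [[  44.2  123.4]
 [  42.6 -123.9]]
[[   0.4   -0.9   -0.3  322.9]
 [  -0.9   -0.4   -0.1 -483.9]
 [  -0.     0.3   -1.   382.9]
 [   0.     0.     0.     1. ]] 292.51988660681195 [ 245.6 -519.1  204.4]
```

The plate fits well: centre at (613, 121), yaw about -0.14, and the arm at about 0.12 rad. The rail is centred at (488, -303), lying almost along world y. I'll go over the gauge tube first.

{"method": "play_rows", "body": {"targets": "0.873 -0.66 0 0 -0.1;0.873 -0.66 0 0 -0.1;0.873 -0.66 0 0 -0.1;0.873 -0.66 0 0 -0.1;0.873 -0.66 0 0 -0.1;0.873 -0.66 0 0 -0.1;0.873 -0.66 0 0 -0.1;0.873 -0.66 0 0 -0.1"}}

```text
clock: 0.77
tool_pos: [373.8, -272.9, 204.9]
tcp_rot: [-0.001, 0.975, 0.222, 0.0]
ft_force: [-0.2, 0.6, 0.6]
finger_gap: 0.472
grip_force: 0.0
```

{"method": "play_rows", "body": {"targets": "0.873 -0.66 0 0 -0.1;0.873 -0.66 0 0 -0.1;0.873 -0.66 0 0 -0.1;0.873 -0.66 0 0 -0.1;0.873 -0.66 0 0 -0.1;0.873 -0.66 0 0 -0.1;0.873 -0.66 0 0 -0.1;0.873 -0.66 0 0 -0.1"}}

```text
clock: 1.43
tool_pos: [500.7, -31.8, 205.1]
tcp_rot: [-0.001, 0.975, 0.222, 0.0]
ft_force: [-0.9, 0.4, 0.5]
finger_gap: 0.449
grip_force: 0.0
```

{"method": "play_rows", "body": {"targets": "0.6 -0.66 0 -0.555 -0.1;0.6 -0.66 0 -0.555 -0.1;0.6 -0.66 0 -0.555 -0.1;0.6 -0.66 0 -0.555 -0.1;0.6 -0.66 0 -0.555 -0.1;0.6 -0.66 0 -0.555 -0.1;0.6 -0.66 0 -0.555 -0.1;0.6 -0.66 0 -0.555 -0.1;0.6 -0.66 0 -0.555 -0.1;0.6 -0.66 0 -0.555 -0.1"}}

```text
clock: 2.27
tool_pos: [564.4, 176.9, 205.2]
tcp_rot: [0.0, 0.793, 0.609, -0.0]
ft_force: [1.0, -0.1, 0.7]
finger_gap: 0.447
grip_force: 0.0
```

```bash
cat >> h.py <<'E'
from scipy.spatial.transform import Rotation as Ro
def pose():
    s=env.sense();w,x,y,z=s['tcp_rot'];R=Ro.from_quat([x,y,z,w]).as_matrix()
    return s,np.array(s['tool_pos']),R,np.degrees(np.arctan2(R[1,0],R[0,0]))
def go(P,yaw=None):
    s,p,R,a=pose()
    print("pos",p.round(1),"yawx",a.round(2),"shift",((np.array(P)-p)@R/250).round(3),"turn",None if yaw is None else round((a-yaw)/90,3))
E
python3 - <<'E'
from h import *
go([626.9,207,205],75.2); s=pose()[0]; print(s['clock'],s['ft_force'].round(1),s['joint_positions'].round(2))
c=cams.get_calibration("wrist");np.save("w1.npy",c,allow_pickle=True)
cv2.imwrite("pics/w1.png",cams.get_image("wrist")[:,:,::-1])
E
```

```text
pos [564.4 176.9 205.2] yawx 75.01 shift [0.181 0.21  0.   ] turn -0.002
2.2667 [ 1.  -0.1  0.7] [ 0.16  0.24  1.5  -0.    1.4   0.42]
```

View pics/w1.png

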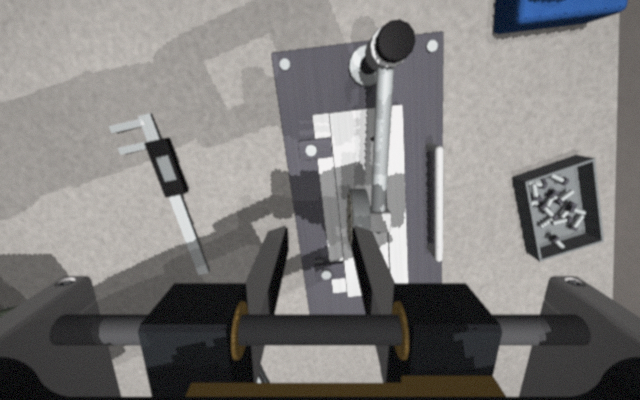

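The wrist view shows the tube from about (384,75) to (378,205), the knob at (394,40), and the fingers at (265,270) and (375,270). I'll locate the tube from these.

Run:
```python
from h import *
c=np.load("w1.npy",allow_pickle=True).item();np.set_printoptions(suppress=True,precision=1)
T=atz(c,[(384.5,80),(378.5,203)],118);k=atz(c,[(394,41)],152);print(T,k)
d=T[1]-T[0];print("dir",np.degrees(np.arctan2(d[1],d[0])))
# foot of knob axis on tube -> 85 mm point
u=d/np.linalg.norm(d);h=T[0]+u*((k[0]-T[0])@u);print("hinge on line",h,"85pt",h+85*u)
print("plate corners",atz(c,[(275,52),(442,32)],12))
```

```text
[[646.1 265.2 118. ]
 [619.  158.9 118. ]] [[650.3 288.1 152. ]]
dir -104.31089458708759
hinge on line [651.8 287.7 118. ] 85pt [630.8 205.3 118. ]
plate corners [[553.1 330.7  12. ]
 [742.6 301.4  12. ]]
```

{"method": "play_rows", "body": {"targets": "0.179 0.219 0 0 -0.1;0.179 0.219 0 0 -0.1;0.179 0.219 0 0 -0.1;0.179 0.219 0.15 0 -0.1;0.179 0.219 0.3 0 -0.1;0.179 0.219 0.42 0 -0.1;0.179 0.219 0.42 0 -0.1"}}

```text
clock: 2.9
tool_pos: [622.4, 205.3, 92.4]
tcp_rot: [-0.003, 0.793, 0.61, -0.007]
ft_force: [-1.4, 0.1, -1.3]
finger_gap: 0.448
grip_force: 0.0
```

Run:
```python
from h import *
go([629,206,100],75.3); s,p,R,a=pose(); print(s['ft_force'].round(1))
h=np.array([650.3,288.4,100]);v=p-h;r0=np.hypot(v[0],v[1])
# swing clockwise, radius 85, angle tracked
a0=np.arctan2(v[1],v[0]);print(r0,np.degrees(a0))
for k in range(1,21):
    t=np.radians(4*k);q=h+85*np.array([np.cos(a0-t),np.sin(a0-t),0]);q[2]=p[2]
    d=(q-p)@R/250;print(f"{d[0]:.3f} {d[1]:.3f} 0 {4*k/90:.3f} -0.1",end=";")
```

```text
pos [622.4 205.3  92.4] yawx 75.13 shift [ 0.009  0.025 -0.031] turn -0.002
[-1.4  0.1 -1.3]
87.64189465181269 -108.59005193585874
0.013 -0.023 0 0.044 -0.1;0.017 -0.046 0 0.089 -0.1;0.023 -0.069 0 0.133 -0.1;0.030 -0.092 0 0.178 -0.1;0.039 -0.114 0 0.222 -0.1;0.049 -0.135 0 0.267 -0.1;0.061 -0.156 0 0.311 -0.1;0.074 -0.176 0 0.356 -0.1;0.088 -0.195 0 0.400 -0.1;0.104 -0.212 0 0.444 -0.1;0.121 -0.229 0 0.489 -0.1;0.139 -0.244 0 0.533 -0.1;0.158 -0.258 0 0.578 -0.1;0.178 -0.271 0 0.622 -0.1;0.199 -0.282 0 0.667 -0.1;0.221 -0.292 0 0.711 -0.1;0.243 -0.300 0 0.756 -0.1;0.266 -0.307 0 0.800 -0.1;0.289 -0.312 0 0.844 -0.1;0.313 -0.315 0 0.889 -0.1;
```

{"method": "play_rows", "body": {"targets": "0.013 -0.023 0 0.044 -0.1;0.017 -0.046 0 0.089 -0.1;0.023 -0.069 0 0.133 -0.1;0.030 -0.092 0 0.178 -0.1;0.039 -0.114 0 0.222 -0.1;0.049 -0.135 0 0.267 -0.1;0.061 -0.156 0 0.311 -0.1;0.074 -0.176 0 0.356 -0.1;0.088 -0.195 0 0.400 -0.1;0.104 -0.212 0 0.444 -0.1;0.121 -0.229 0 0.489 -0.1;0.139 -0.244 0 0.533 -0.1;0.158 -0.258 0 0.578 -0.1;0.178 -0.271 0 0.622 -0.1;0.199 -0.282 0 0.667 -0.1;0.221 -0.292 0 0.711 -0.1;0.243 -0.300 0 0.756 -0.1;0.266 -0.307 0 0.800 -0.1;0.289 -0.312 0 0.844 -0.1;0.313 -0.315 0 0.889 -0.1"}}

```text
clock: 4.57
tool_pos: [572.7, 302.1, 102.9]
tcp_rot: [0.001, 0.999, -0.044, 0.0]
ft_force: [-1.6, -2.7, 0.8]
finger_gap: 0.448
grip_force: 1.2
```

Run:
```python
from h import *
go([566,276,230],82); s=pose()[0]; print(s['ft_force'].round(1),s['clock'])
i=cams.get_image("top")[:,:,::-1]
cv2.imwrite("pics/top1.png",i);c=i[110:210,215:350]
cv2.imwrite("pics/top1c.png",cv2.resize(c,None,fx=5,fy=5,interpolation=cv2.INTER_CUBIC))
```

```text
pos [572.7 302.1 102.9] yawx -5.05 shift [-0.017  0.107 -0.508] turn -0.967
[-1.6 -2.7  0.8] 4.5667
```

{"method": "play_rows", "body": {"targets": "0 0.02 0 0 -0.1;0 0.02 -0.15 0 -0.1;0 0.02 -0.3 0 -0.1;0 0.02 -0.45 0 -0.1;0 0.02 -0.6 0 0.2;0.15 0.98 -0.7 -0.967 0.2;0.15 0.98 -0.7 -0.967 0.2;0.15 0.98 -0.7 -0.967 0.2;0.15 0.98 -0.7 -0.967 0.2;0.15 0.98 -0.7 -0.967 0.2;0.15 0.98 -0.7 -0.967 0.2;0.15 0.98 -0.7 -0.967 0.2;0.15 0.98 -0.7 -0.967 0.2;0.15 0.98 -0.7 -0.967 0.2;0.15 0.98 -0.7 -0.967 0.2;0.15 0.98 -0.7 -0.967 0.2;0.15 0.98 -0.7 -0.967 0.2;0.15 0.98 -0.7 -0.967 0.2"}}

```text
clock: 6.12
tool_pos: [589.5, 55.2, 276.9]
tcp_rot: [0.001, 0.751, 0.66, 0.001]
ft_force: [-0.0, -0.4, -0.3]
finger_gap: 0.599
grip_force: 0.0
```

Run:
```python
from h import *
go([570,-130,280],82)
```

```text
pos [589.5  55.2 276.9] yawx 82.6 shift [-0.745  0.018 -0.012] turn 0.007
```

{"method": "play_rows", "body": {"targets": "-0.75 0.02 0.1 0.007 0.2;-0.75 0.02 0.1 0.007 0.2;-0.75 0.02 0.1 0.007 0.2;-0.75 0.02 0.1 0.007 0.2;-0.75 0.02 0.1 0.007 0.2;-0.75 0.02 0.1 0.007 0.2;-0.75 0.02 0.1 0.007 0.2;-0.75 0.02 0.1 0.007 0.2"}}

```text
clock: 6.78
tool_pos: [569.4, -130.2, 251.5]
tcp_rot: [0.0, 0.757, 0.654, 0.001]
ft_force: [0.6, -0.4, 0.1]
finger_gap: 0.597
grip_force: 0.0
```

Run:
```python
from h import *
go([488,-303,150],89.6)
c=cams.get_calibration("wrist");np.save("w2.npy",c,allow_pickle=True)
i=cams.get_image("wrist")[:,:,::-1];cv2.imwrite("pics/w2.png",i)
# where fixture landmarks fall
y=-.143;o=np.array([612.8,121.3]);X=np.array([np.cos(y),np.sin(y)]);Y=np.array([-X[1],X[0]])
P=[np.r_[o+a*X+b*Y,z] for a,b,z in[(-100,-200,12),(100,-200,12),(15,-110,32),(15,125,40),(45,-125,40),(-40,-125,32)]]
p=proj(c,P);print(p.round(0).tolist())
x0,y0=p[2:].min(0)-30;x1,y1=p[2:].max(0)+30
x0,y0=int(max(x0,0)),int(max(y0,0));x1,y1=int(min(x1,640)),int(min(y1,300))
k=min(800/(x1-x0),600/(y1-y0));print(x0,y0,k)
cv2.imwrite("pics/w2c.png",cv2.resize(i[y0:y1,x0:x1],None,fx=k,fy=k,interpolation=cv2.INTER_CUBIC))
```

```text
pos [ 569.4 -130.2  251.5] yawx 81.66 shift [-0.731 -0.222  0.405] turn -0.088
[[252.0, 129.0], [395.0, 129.0], [336.0, 56.0], [340.0, -205.0], [361.0, 69.0], [292.0, 70.0]]
262 0 6.0606060606060606
```

View pics/w2c.png

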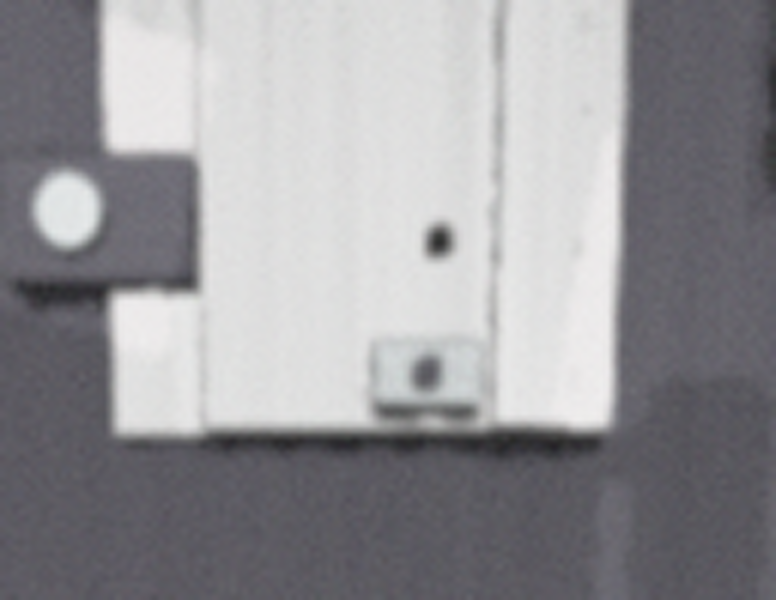

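The crop shows the end stop's top at about x 373–483, y 338–403, with its seat-hole at (438,240). The shoulder's edge line is at x≈495 and the bed's -y end at y≈430. Next I turn these into positions.

Run:
```python
from h import *
c=np.load("w2.npy",allow_pickle=True).item();np.set_printoptions(suppress=True,precision=1)
k=6.0606;y=-.143;o=np.array([612.8,121.3]);X=np.array([np.cos(y),np.sin(y)]);Y=np.array([-X[1],X[0]])
def f(l,z):
    q=atz(c,(np.array(l,float)+.5)/k-.5+[262,0],z)[:,:2];return np.c_[q,(q-o)@X,(q-o)@Y]
print("shoulder z40",f([(505,20),(497,400)],40));print("seat-side z32",f([(498,20),(488,400)],32))
print("stop top",f([(372,340),(483,340),(376,404),(480,404)],46))
print("bed end corners",f([(205,430)],32),f([(610,428)],40),f([(115,435)],24))
print("plate front corner vs", f([(625,100)],40))
t=cams.get_calibration("top")
i=cv2.imread("pics/top1.png");cv2.imwrite("pics/top1c.png",np.hstack([cv2.resize(i[125:215,222:350],None,fx=4.5,fy=4.5,interpolation=2)]))
```

```text
shoulder z40 [[ 628.9   64.1   24.1  -54.3]
 [ 619.2   -2.4   24.  -121.5]]
seat-side z32 [[ 628.5   66.6   23.4  -51.9]
 [ 618.1   -1.2   22.8 -120.5]]
stop top [[ 595.5   11.3   -1.4 -111.3]
 [ 617.3    8.2   20.5 -111.3]
 [ 594.7   -0.3   -0.6 -123. ]
 [ 615.2   -3.3   20.2 -123. ]]
bed end corners [[ 559.2    1.6  -36.  -126.1]] [[ 641.4  -11.    47.1 -126.8]] [[ 539.7    4.4  -55.7 -126.2]]
plate front corner vs [[650.4  47.3  47.7 -67.9]]
```

View pics/w2.png

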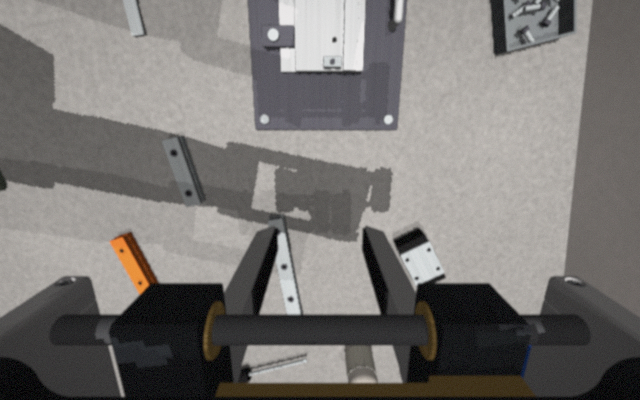

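The full wrist view shows the grey rail at about (285,265), the offcut at (183,170), the orange decoy at (130,260) and the carriage at (420,258). There is room around the rail. I'll hover over it.

{"method": "play_rows", "body": {"targets": "-0.73 -0.22 0 -0.088 1;-0.73 -0.22 0 -0.088 1;-0.73 -0.22 0 -0.088 1;-0.73 -0.22 0 -0.088 1;-0.73 -0.22 0.2 -0.088 1;-0.73 -0.22 0.4 -0.088 1;-0.73 -0.22 0.56 -0.088 1;-0.73 -0.22 0.56 -0.088 1;-0.73 -0.22 0.56 -0.088 1"}}

```text
clock: 7.58
tool_pos: [485.1, -298.6, 104.6]
tcp_rot: [-0.006, 0.709, 0.705, -0.0]
ft_force: [-0.6, 0.9, -1.1]
finger_gap: 0.999
grip_force: 0.0
```

Run:
```python
from h import *
go([488,-303,10.5],89.6)
c=cams.get_calibration("wrist");np.save("w3.npy",c,allow_pickle=True)
i=cams.get_image("wrist")[:,:,::-1];cv2.imwrite("pics/w3.png",i)
print(proj(c,[[488,-193,22],[476.5,-193,22],[499.5,-193,22]]).round(1).tolist(),cams.get_calibration("top")['fx'])
```

```text
pos [ 485.1 -298.6  104.6] yawx 89.68 shift [-0.02   0.015  0.376] turn 0.001
[[322.0, 81.2], [308.3, 81.3], [335.7, 81.2]] 369.14441359236565
```

View pics/w3.png

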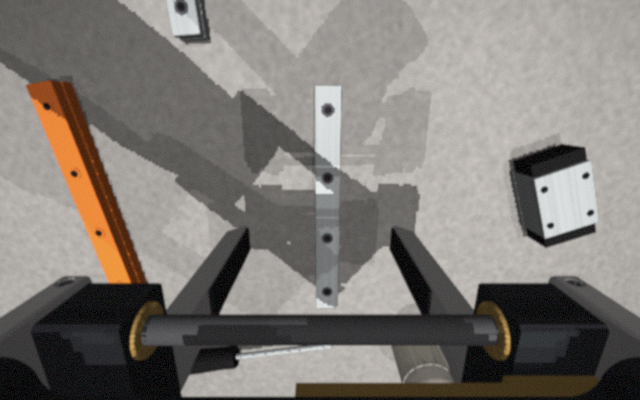

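View pics/top1c.png

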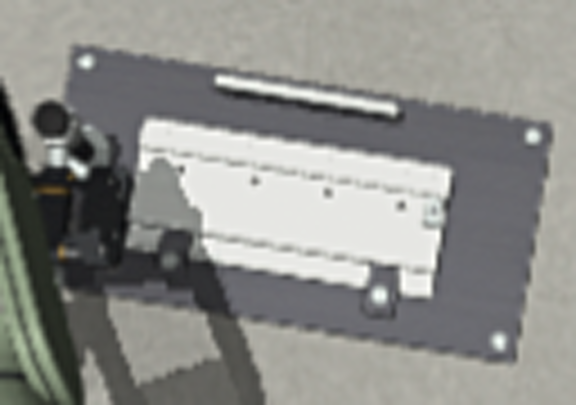

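The rail shows four holes at about (328,110), (327,177), (327,238) and (326,292), with its far end at y=86. The gauge is off the bed in the top view. I'll refine the rail from the holes.

Run:
```python
from h import *
c=np.load("w3.npy",allow_pickle=True).item()
h=atz(c,[(327.5,110),(327,177.5),(326.5,238.5),(326.5,291.5)],22);print(h.round(1),h.mean(0),atz(c,[(327.5,86),(326.5,305)],22).round(1))
go(np.r_[h.mean(0)[:2],10.5],89.6)
```

```text
[[ 492.7 -216.1   22. ]
 [ 492.4 -275.5   22. ]
 [ 492.  -336.2   22. ]
 [ 492.1 -395.5   22. ]] [ 492.26745916 -305.82717348   22.        ] [[ 492.6 -196.8   22. ]
 [ 492.1 -411.8   22. ]]
pos [ 487.2 -300.2  108. ] yawx 89.69 shift [-0.024  0.022  0.39 ] turn 0.001
```

{"method": "play_rows", "body": {"targets": "-0.022 0.016 0.1 0 1;-0.022 0.016 0.18 0 1;-0.022 0.016 0.25 0 1;-0.022 0.016 0.3 0 1;-0.022 0.016 0.33 0 1;-0.022 0.016 0.35 0 1;-0.022 0.016 0.37 0 1;-0.022 0.016 0.38 0 1;-0.022 0.016 0.387 0 1;-0.022 0.016 0.387 0 1;-0.022 0.016 0.387 0 1"}}

```text
clock: 8.55
tool_pos: [492.7, -308.6, 14.1]
tcp_rot: [0.0, 0.71, 0.704, 0.0]
ft_force: [-0.7, 0.8, 0.5]
finger_gap: 1.0
grip_force: 0.0
```

Run:
```python
from h import *
go([491,-305.5,10.5],89.6)
```

```text
pos [ 492.7 -308.6   14.1] yawx 89.57 shift [ 0.012 -0.007  0.015] turn -0.0
```

{"method": "play_rows", "body": {"targets": "0.011 -0.006 0.014 0 1;0.011 -0.006 0.014 0 1;0.011 -0.006 0.014 0 0;0.011 -0.006 0.014 0 -0.4;0.011 -0.006 0.014 0 -0.6;0.011 -0.006 0.014 0 -0.8;0.011 -0.006 0.014 0 -0.8;0.011 -0.006 0.014 0 -0.8;0.011 -0.006 0.014 0 -0.8;0.011 -0.006 0.014 0 -0.8;0.011 -0.006 0.014 0 -0.8;0.011 -0.006 0.014 0 -0.8;0.011 -0.006 0.014 0 -0.8", "squeeze": 40}}

```text
clock: 9.63
tool_pos: [490.9, -305.6, 10.2]
tcp_rot: [-0.0, 0.71, 0.704, 0.0]
ft_force: [-0.3, -0.4, -0.9]
finger_gap: 0.255
grip_force: 0.0
```

{"method": "play_rows", "body": {"targets": "0 0 0 0 -1;0 0 0 0 -1;0 0 0 0 -1;0 0 0 0 -1;0 0 -0.02 0 -1;0 0 -0.06 0 -1;0 0 -0.1 0 -1;0 0 -0.1 0 -1", "squeeze": 40}}

```text
clock: 10.3
tool_pos: [492.0, -306.5, 37.3]
tcp_rot: [0.002, 0.71, 0.704, 0.0]
ft_force: [0.9, -1.1, -6.5]
finger_gap: 0.241
grip_force: 40.0
```

Run:
```python
from h import *
y=-.1435;o=np.array([612.8,121.3]);X=np.array([np.cos(y),np.sin(y)]);Y=np.array([-X[1],X[0]])
q=o+2*X+10*Y;print(q,pose()[0]['joint_positions'].round(2))
go(np.r_[q,130],90+np.degrees(y))
```

```text
[616.20952315 130.91119929] [-0.71  0.4   1.67 -0.    1.07 -0.7 ]
pos [ 492.  -306.5   37.3] yawx 89.57 shift [ 1.752  0.485 -0.373] turn 0.087
```

{"method": "play_rows", "body": {"targets": "0 0 -0.15 0 -1;0 0 -0.28 0 -1;0.1 0 -0.38 0 -1;0.2 0.05 -0.4 0 -1;0.35 0.1 -0.4 0 -1;0.5 0.15 -0.4 0 -1;0.65 0.2 -0.4 0 -1;0.8 0.24 -0.4 0 -1;0.9 0.24 -0.4 0 -1;0.95 0.24 -0.4 0 -1"}}

```text
clock: 11.13
tool_pos: [552.2, -64.5, 135.0]
tcp_rot: [-0.001, 0.709, 0.706, 0.0]
ft_force: [-0.8, 0.9, -7.6]
finger_gap: 0.242
grip_force: 40.0
```

Run:
```python
from h import *
go([616.2,130.9,110],81.8)
```

```text
pos [552.2 -64.5 135. ] yawx 89.77 shift [0.783 0.253 0.101] turn 0.089
```

{"method": "play_rows", "body": {"targets": "0.15 0.05 0 0.03 -1;0.3 0.1 0 0.06 -1;0.45 0.15 0 0.089 -1;0.6 0.2 0 0.089 -1;0.7 0.23 0 0.089 -1;0.76 0.25 0.03 0.089 -1;0.783 0.253 0.06 0.089 -1;0.783 0.253 0.1 0.089 -1;0.783 0.253 0.1 0.089 -1;0.783 0.253 0.1 0.089 -1;0.783 0.253 0.1 0.089 -1"}}

```text
clock: 12.05
tool_pos: [616.9, 124.8, 109.6]
tcp_rot: [-0.0, 0.758, 0.652, -0.001]
ft_force: [0.5, -0.4, -6.3]
finger_gap: 0.238
grip_force: 40.0
```

Run:
```python
from h import *
go([616.2,130.9,43.5],81.8)
c=cams.get_calibration("wrist");np.save("w4.npy",c,allow_pickle=True)
i=cams.get_image("wrist")[:,:,::-1];cv2.imwrite("pics/w4.png",i)
a=cams.get_image("top")[:,:,::-1];cv2.imwrite("pics/top4.png",a)
b=cv2.resize(a[115:215,210:350],None,fx=4,fy=4,interpolation=2)
cv2.imwrite("pics/v4.png",np.vstack([cv2.resize(i[0:250,160:510],(560,400)),b[:200+0*1]])[:600])
```

```text
pos [616.9 124.8 109.6] yawx 81.44 shift [ 0.024 -0.006  0.265] turn -0.004
```

View pics/v4.png

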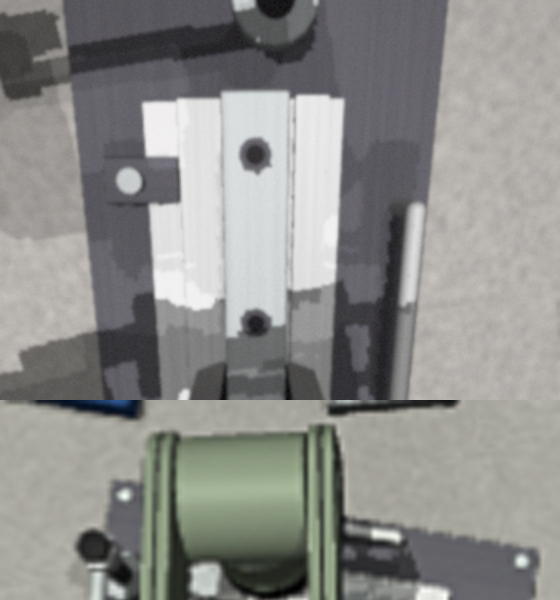

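The wrist view shows the held rail parallel to the bed, with edges at about x 222 and 288 in the crop, and the shoulder line at x≈292. The gauge is swung away from the plate. I'll measure these.

Run:
```python
from h import *
c=np.load("w4.npy",allow_pickle=True).item();np.set_printoptions(suppress=True,precision=1)
k=1.6;y=-.1435;o=np.array([612.8,121.3]);X=np.array([np.cos(y),np.sin(y)]);Y=np.array([-X[1],X[0]])
def f(l,z):
    q=atz(c,(np.array(l,float)+.5)/k-.5+[160,0],z)[:,:2];return np.c_[q,(q-o)@X,(q-o)@Y]
print("shoulder",f([(296,98),(291,280)],40));print("bed ends",f([(343,98),],40),f([(178,99)],32))
R=f([(222,92),(288,92)],121.4);print("rail end",R);print("holes",f([(256,153),(256,322)],121.4))
print("tcp fx",(pose()[1][:2]-o)@X,(pose()[1][:2]-o)@Y)
```

```text
shoulder [[655.  239.1  24.9 122.6]
 [641.1 149.6  23.9  32.1]]
bed ends [[677.6 235.7  47.8 122.4]] [[597.1 248.4 -33.7 123.6]]
rail end [[623.5 234.1  -5.6 113.2]
 [644.7 230.9  15.9 113. ]]
holes [[631.6 213.8   5.4  94.3]
 [622.8 154.7   5.1  34.4]]
tcp fx 4.348564168770122 4.691105396867764
```

{"method": "play_rows", "body": {"targets": "0.024 -0.006 0.05 0 -1;0.024 -0.006 0.1 0 -1;0.024 -0.006 0.15 0 -1;0.024 -0.006 0.19 0 -1;0.024 -0.006 0.22 0 -1;0.024 -0.006 0.235 0 -1;0.024 -0.006 0.242 0 -1;0.024 -0.006 0.246 0 -1;0.024 -0.006 0.246 0 -1;0.024 -0.006 0.246 0 -1"}}

```text
clock: 12.98
tool_pos: [617.5, 132.9, 49.5]
tcp_rot: [0.0, 0.757, 0.653, 0.001]
ft_force: [0.3, 0.1, -6.8]
finger_gap: 0.244
grip_force: 40.0
```

Run:
```python
from h import *
go([616.2,130.9,42.2],81.8);print(pose()[0]['ft_force'].round(1))
```

```text
pos [617.5 132.9  49.5] yawx 81.56 shift [-0.009 -0.004  0.029] turn -0.003
[ 0.3  0.1 -6.8]
```

Now I'll lower gently until the seat takes the weight.

{"method": "play_rows", "body": {"targets": "0 -0.004 0.006 0 -1;0 -0.004 0.012 0 -1;0 -0.004 0.018 0 -1;0 -0.004 0.022 0 -1;0 -0.004 0.024 0 -1;0 -0.004 0.026 0 -1;0 -0.004 0.026 0 -1;0 -0.004 0.026 0 -1"}}

```text
clock: 13.65
tool_pos: [615.9, 133.0, 42.3]
tcp_rot: [0.0, 0.757, 0.653, 0.0]
ft_force: [0.1, -0.1, -7.3]
finger_gap: 0.24
grip_force: 40.0
```

{"method": "play_rows", "body": {"targets": "0 0 0.003 0 -1;0 0 0.003 0 -1;0 0 0.005 0 -1;0 0 0.005 0 -1;0 0 0.005 0 -1"}}

```text
clock: 14.07
tool_pos: [616.5, 133.1, 42.2]
tcp_rot: [0.0, 0.757, 0.653, 0.001]
ft_force: [-2.3, -0.2, 2.8]
finger_gap: 0.237
grip_force: 40.0
```

The rail is seated: fz changed from -7 to +2.8 N at z 42.2. Next I slide it towards the end stop.

{"method": "play_rows", "body": {"targets": "-0.008 0 0 0 -1;-0.016 0 0 0 -1;-0.022 0 0 0 -1;-0.026 0 0 0 -1;-0.03 0 0 0 -1;-0.03 0 0 0 -1;-0.03 0 0 0 -1"}}

```text
clock: 14.65
tool_pos: [616.2, 125.7, 42.2]
tcp_rot: [0.001, 0.757, 0.653, 0.001]
ft_force: [0.7, 3.9, 5.6]
finger_gap: 0.239
grip_force: 40.0
```

{"method": "play_rows", "body": {"targets": "-0.004 0 0 0 -1;-0.008 0 0 0 -1;-0.01 0 0 0 -1;-0.012 0 0 0 -1;-0.012 0 0 0 -1;-0.012 0 0 0 -1"}}

```text
clock: 15.15
tool_pos: [615.6, 122.9, 42.2]
tcp_rot: [0.001, 0.757, 0.653, 0.001]
ft_force: [1.1, 3.1, 6.7]
finger_gap: 0.237
grip_force: 40.0
```

{"method": "play_rows", "body": {"targets": "-0.004 0 0 0 -1;-0.008 0 -0.001 0 -1;-0.01 0 -0.001 0 -1;-0.01 0 -0.001 0 -1;-0.01 0 -0.001 0 -1"}}

```text
clock: 15.57
tool_pos: [615.0, 120.3, 42.2]
tcp_rot: [0.001, 0.757, 0.653, 0.001]
ft_force: [0.3, 2.4, 6.0]
finger_gap: 0.242
grip_force: 40.0
```

{"method": "play_rows", "body": {"targets": "-0.003 0 0 0 -1;-0.006 0 0 0 -1;-0.006 0 0 0 -1;-0.006 0 0 0 -1"}}

```text
clock: 15.9
tool_pos: [615.0, 120.1, 42.2]
tcp_rot: [-0.0, 0.757, 0.653, 0.002]
ft_force: [1.4, 5.0, 5.3]
finger_gap: 0.242
grip_force: 40.0
```

{"method": "play_rows", "body": {"targets": "-0.003 0 0 0 -1;-0.005 0 0 0 -1;-0.005 0 0 0 -1;-0.005 0 0 0 -1"}}

```text
clock: 16.23
tool_pos: [614.9, 120.1, 42.2]
tcp_rot: [-0.001, 0.757, 0.653, 0.003]
ft_force: [2.5, 9.0, 4.7]
finger_gap: 0.242
grip_force: 40.0
```

The end touches the stop: 9 N, with no further motion. Now I slide sideways towards the shoulder.

{"method": "play_rows", "body": {"targets": "0.002 0.006 0 0 -1;0.002 0.012 0 0 -1;0.002 0.018 0 0 -1;0.002 0.024 0 0 -1;0.002 0.024 0 0 -1;0.002 0.024 0 0 -1"}}

```text
clock: 16.73
tool_pos: [618.8, 119.5, 42.2]
tcp_rot: [-0.002, 0.757, 0.653, 0.001]
ft_force: [-2.8, 7.5, 9.2]
finger_gap: 0.242
grip_force: 40.0
```

{"method": "play_rows", "body": {"targets": "0 0.004 0 0 -1;0 0.008 0 0 -1;0 0.008 0 0 -1;0 0.008 0 0 -1"}}

```text
clock: 17.07
tool_pos: [620.6, 119.2, 42.2]
tcp_rot: [-0.002, 0.757, 0.653, 0.001]
ft_force: [-4.2, 7.9, 9.1]
finger_gap: 0.24
grip_force: 40.0
```

{"method": "play_rows", "body": {"targets": "0 0.004 -0.002 0 -1;0 0.008 -0.003 0 -1;0 0.008 -0.003 0 -1;0 0.008 -0.003 0 -1"}}

```text
clock: 17.4
tool_pos: [622.1, 119.0, 42.2]
tcp_rot: [-0.002, 0.757, 0.653, 0.0]
ft_force: [-2.8, 7.7, 6.6]
finger_gap: 0.24
grip_force: 40.0
```

{"method": "play_rows", "body": {"targets": "0 0.003 0 0 -1;0 0.006 0 0 -1;0 0.006 0 0 -1;0 0.006 0 0 -1"}}

```text
clock: 17.73
tool_pos: [623.5, 118.8, 42.2]
tcp_rot: [-0.002, 0.757, 0.653, 0.0]
ft_force: [-3.5, 7.1, 7.0]
finger_gap: 0.242
grip_force: 40.0
```

{"method": "play_rows", "body": {"targets": "0 0.004 0 0 -1;0 0.006 0 0 -1;0 0.006 0 0 -1;0 0.006 0 0 -1"}}

```text
clock: 18.07
tool_pos: [624.3, 118.7, 42.2]
tcp_rot: [-0.003, 0.757, 0.653, -0.0]
ft_force: [-5.5, 7.5, 7.5]
finger_gap: 0.241
grip_force: 40.0
```

{"method": "play_rows", "body": {"targets": "0 0.003 0 0 -1;0 0.004 0 0 -1;0 0.004 0 0 -1;0 0.004 0 0 -1"}}

```text
clock: 18.4
tool_pos: [624.4, 118.7, 42.2]
tcp_rot: [-0.004, 0.757, 0.653, -0.001]
ft_force: [-6.9, 8.6, 10.0]
finger_gap: 0.237
grip_force: 40.0
```

The shoulder is reached at x 624.4. I'll raise the push to about 12 N at the wrist, of which part is seat friction.

{"method": "play_rows", "body": {"targets": "0.001 0.003 -0.001 0 -1;0.002 0.005 -0.002 0 -1;0.002 0.006 -0.002 0 -1;0.002 0.006 -0.002 0 -1;0.002 0.006 -0.002 0 -1;0.002 0.006 -0.002 0 -1"}}

```text
clock: 18.9
tool_pos: [624.4, 118.7, 42.2]
tcp_rot: [-0.005, 0.757, 0.653, -0.002]
ft_force: [-10.1, 6.8, 10.9]
finger_gap: 0.24
grip_force: 40.0
```

Run:
```python
from h import *
y=-.1435;X=np.array([np.cos(y),np.sin(y)]);Y=np.array([-X[1],X[0]])
s,p,R,a=pose();f=np.array(s['ft_force']);print(f[:2]@X,f[:2]@Y,f[2],a,R[:,2],s['wrist_torque'],p)
c=cams.get_calibration("wrist");i=cams.get_image("wrist")[:,:,::-1];cv2.imwrite("pics/w5.png",i)
cv2.imwrite("pics/w5c.png",cv2.resize(i[0:200,180:480],None,fx=2.6,fy=2.6,interpolation=2))
np.save("w5.npy",c,allow_pickle=True)
```

```text
-10.966124225577003 5.27284157361186 10.86916090609254 81.56722231409219 [-0.00973436  0.00363503 -0.99994601] [ 1.3310725   1.75782928 -0.11644262] [624.39685479 118.68279356  42.23253119]
```

View pics/w5c.png

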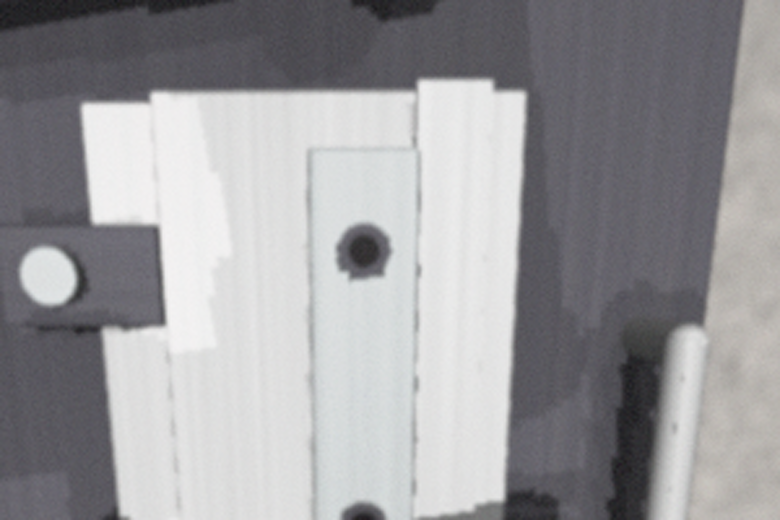

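The rail lies against the shoulder with no visible gap. I'll add a slight increase and check it holds steady.

{"method": "play_rows", "body": {"targets": "0 0.002 0 0 -1;0 0.002 0 0 -1;0 0.002 0 0 -1;0 0.002 0 0 -1;0 0.002 0 0 -1;0 0.002 0 0 -1;0 0.002 0 0 -1;0 0.002 0 0 -1;0 0.002 0 0 -1;0 0.002 0 0 -1;0 0.002 0 0 -1;0 0.002 0 0 -1"}}

```text
clock: 19.95
tool_pos: [624.4, 118.7, 42.3]
tcp_rot: [-0.005, 0.757, 0.653, -0.003]
ft_force: [-10.9, 7.4, 11.9]
finger_gap: 0.243
grip_force: 40.0
```

Run:
```python
from h import *
y=-.1435;X=np.array([np.cos(y),np.sin(y)]);Y=np.array([-X[1],X[0]])
s,p,R,a=pose();f=np.array(s['ft_force']);print(f[:2]@X,f[:2]@Y,f[2],a,R[:,2],p)
t=cams.get_calibration("top")
i=cams.get_image("top")[:,:,::-1];j=cams.get_image("scene")[:,:,::-1]
cv2.imwrite("pics/end.png",np.vstack([cv2.resize(i[110:220,150:420],(756,308)),cv2.resize(j[160:300,230:560],(660,280))[:, :][:290] if 0 else cv2.copyMakeBorder(cv2.resize(j[160:300,230:560],(660,280)),0,0,0,96,cv2.BORDER_CONSTANT)]))
```

```text
-11.88320864551551 5.7776311373843825 11.898824155260808 81.56840310095868 [-0.01078882  0.00369059 -0.99993499] [624.4008456  118.68224691  42.25066248]
```

View pics/end.png

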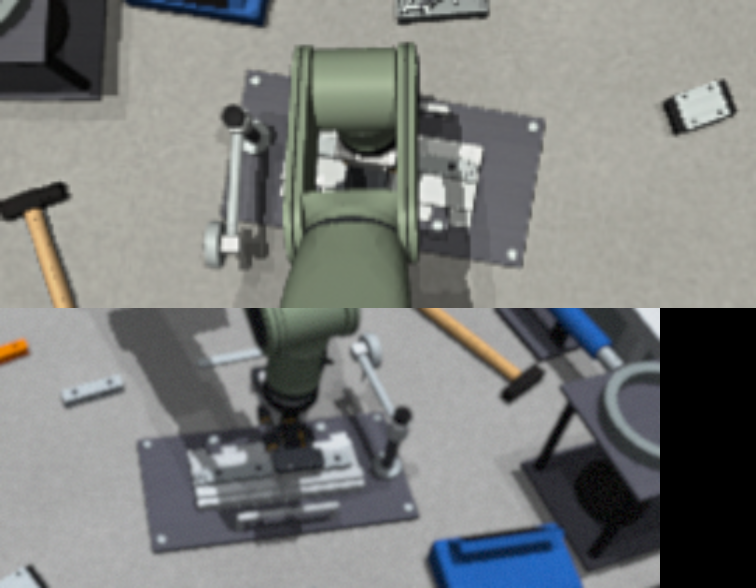

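The gauge arm points towards the robot and is clear of the plate. The rail is held at the stop and the shoulder with a steady 12 N at the wrist, so I'm handing in.

```bash
python3 -c "
from bench import env
print(env.job_done())"
```

```text
the job is handed in; nothing more can be done
None
```

I handed the job in with the gauge arm swung clear of the plate and the guide rail held flat on the bed, its end against the end stop and its side flush to the shoulder. The sideways push was steady at about 12 N at the wrist, at 20 s on the robot's clock; the hand-in gave no verdict.

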